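# Snap a bag-strap hook onto the sprung hoop of the third hand

### The job

Take the steel snap hook (the taller part, with the sprung gate, not the plain closed loop) out of the wooden stand by its upright finger grip and press it down, mouth first, over the crossbar of the sprung wire hoop until the gate flicks shut beneath the bar. Give the hook a light upward tug so that the bar comes to bear on the shut gate and lifts the springy hoop a little, then let go and leave the hook hanging from the bar. Be gentle: never load the hoop with more than 15 N, and do not disturb the closed loop or the other things on the table.

Things in the scene. Friction and masses are not known exactly. Their poses are not given: they have to be found in the camera images.
- hook: Steel snap hook: flat casting 10 mm thick (its y), 78 mm long (x, -58 to +20 mm), 80 mm high (z). Starts upright in a slot, mouth down, z up. Origin: on its underside, below the middle of the mouth. The mouth lies between the nose (x +11 to +20 mm) and a post (x -20 to -11 mm), both down to z = 0; strap eye (a window) on the -x side; back at z 36 to 47 mm. About 90 g, varying.
- hook_grip (a point): Centre of the hook's upright finger grip, a plate 26 mm long (x), 10 mm thick (y), reaching from 17 mm below this point to 16 mm above it; it stands on the back, over the mouth, this point 64 mm above the underside. Axes as the hook. Grip across y, from above.
- hook_mouth (a point): Point on the shut gate where the bar is best pushed in: in the hook's frame x = +4, z = 6 mm. The gate, a steel pin 4.4 mm thick, is pivoted at the post (x = -13.5) and its tip, at the nose, swings up into the pocket, whose roof is at z = 36. It flicks shut once the bar's centre is at z = 24 (bar at the nose, x = 8) to 31 (bar at x = 0); further to the post side it jams.
- gate (a joint): Angle of the hook's gate, rad: 0 shut, about 0.8 to 1.2 as the bar passes, spring-loaded to shut. It takes roughly 7 to 12 N on the bar to push it open.
- hoop_bar (a point): Middle of the hoop's crossbar: level steel wire 6 mm thick along this frame's y, straight for 46 mm between the rounded corners of the hoop's two legs (62 mm apart, centre to centre). At rest 135 mm above the table, with free space under and beside it. The hook's x must lie along this frame's x, nose either way.
- hoop (a joint): Height of the hoop from its rest, m (negative: pushed down). It slides up and down in its base on springs, and returns to about 0: it gives way by one to two centimetres under the push that opens the gate, so that the gate shuts only well below the place where the bar rests; stops hard 30 mm below rest and 16 mm above it.
- stand: Grey weighted base of the third hand, fixed to the table, 85x105x14 mm, with two sleeves 36 mm high that guide the hoop's legs. Origin: centre of its underside.
- holder: Wooden stand, fixed, with two slots side by side, 80 mm apart (its y = +40 and -40 mm), each 13 mm wide and running along its x; rims 20 mm high, slot floors 6 mm above the table. Origin on the table, between the slots. The hook stands in one slot, the plain loop in the other; which is which varies.
- loop: Plain closed steel strap loop, smaller than the hook: 65 mm long, 60 mm high, 10 mm thick, with a short plate on top, one closed window and no gate. Stays in its slot. Origin on its underside.
- thimble: steel thimble, 19 mm across and 22 mm high, loose on the table
- chalk_white: white tailor's chalk cake, 41x33x6 mm, loose on the table
- thread_black: upright spool of black thread, 30 mm across, 52 mm high, loose
- tape_measure: round tape measure, 53 mm case, 18 mm high, with a tab of tape (116 mm in all), loose; its origin lies about 32 mm from the middle of the round case
- pin_box: milky lidded pin box, 60x64x27 mm, loose
There are look-alikes about, which are no part of the job. Leave any blue or turquoise look-alike of the hook alone.

How it is judged (in metres and radians):
On the way, in this order (a step that is already met when the one before it is completed fails the run):
1. the snap hook is lifted clear of the wooden stand (z of hook in the frame of holder above 0.035 m), for 0.1 s.
2. the crossbar is inside the hook's pocket and the gate has flicked shut under it (x of hoop_bar in the frame of hook between -0.012 and 0.012 m and z of hoop_bar in the frame of hook between 0.008 and 0.037 m and y of hoop_bar in the frame of hook between -0.035 and 0.035 m and value of joint gate below 0.12 rad), for 0.2 s.
3. a light upward tug: the bar bears on the shut gate and lifts the hoop by at least 3 mm (z of hoop_bar in the frame of hook below 0.017 m and value of joint gate below 0.15 rad and contact force between hook and hoop above 2 N and value of joint hoop above 0.003 m), for 0.2 s.
At the end, for the whole second after the job is handed in: The hook hangs at rest (slower than 30 mm/s) from the hoop's crossbar, let go: the bar lies in the hook's pocket (between nose and post, above the gate, below the back), the gate is shut (under 0.12 rad), the hoop is back within -6 to +4 mm of its rest (all of step 2 and linear speed of hook below 0.03 m/s and height (world z) of hook above 0.05 m and contact force between hook and hoop above 0.3 N and value of joint hoop between -0.006 and 0.004 m); the robot touches nothing.
It fails at once if the hook loads the hoop with more than 15 N (contact force between hook and hoop above 15 N).
It fails at once if the robot presses on the hoop itself with more than 15 N (contact force between any of the fingers, the arm and hoop above 15 N).
It fails at once if the plain loop is lifted or shifted by more than 20 mm (distance of loop from where it was at the start of the episode above 0.02 m).
It fails at once if a bystander is shifted by more than 20 mm (distance of any of thimble, chalk_white, thread_black, tape_measure, pin_box from where it was at the start of the episode above 0.02 m).
It also fails if it takes over 72 s, if anything falls off the work surface, if the arm or the gripper's body presses on something with over 40 N, if the wrist force passes 120 N, or if a joint passes its speed limit or range.

### The arm

A 6-joint arm with a two-finger parallel gripper is mounted at the origin on a cart in front of the work surface, level with it; the furniture and walls round the work are solid. World frame = base frame: x ahead of the robot, y to its left, z up, the work surface at z = 0. Lengths are in m, angles in degrees, forces in N, time in s.
With the tool pointing down it reaches from about 0.325 to 0.775 m from the base axis. Payload 5.5 kg.
Tool frame: the origin (TCP) lies at the centre of the arm's flange, where the gripper is bolted on; the fingertips stand 182 mm ahead of it and the grasp point (between the pads) lies 163 mm ahead of it; z points along the fingers, y is the line along which they close (so a half turn about z gives the same grasp; the last joint's range is limited). The gripper opens to 88 mm and grips with 3 to 60 N. Pads are 20 mm wide; open, the fingers measure 115 mm over their backs; the gripper's body (75 mm by 178 mm) begins 61 mm behind the grasp point.
Start: joints at [-70.571, 5.22, 70.514, -0, 104.267, -3.249], TCP at [0.231, -0.554, 0.405] pointing down, gripper open.
Joint ranges: [-164.24, 164.24], [-49.07, 125.15], [9.68, 141.18], [-86.29, 266.29], [3.28, 154.24], [-151.56, 151.56]. Speed limits (degrees/s): [147.25, 147.25, 172.46, 180, 180, 180].

### API

Orientations are given as [roll, pitch, yaw] about the fixed x, y, z axes, in that order (R = Rz(yaw) Ry(pitch) Rx(roll)).
In Python, from station import r gives the robot as it stands. The module is installed in compiled form; this text tells all that it offers. Calls block until the motion is done:
- r.reach(position, orientation): joint-space move of the TCP to a pose.
- r.servo_line(position, rotation=None, speed=0.15): straight line of the TCP; rotation=None keeps the orientation; speed is the mean speed in m/s.
- r.move_joints(angles): joint-space move.
- r.let_go() and r.grab(squeeze=None): open the fingers fully, or close them until they stop; squeeze is the grip in N (None keeps the last).
- r.wait(seconds).
- r.inverse_kinematics(position, orientation): joint angles nearest the present ones, or None.
- r.sense(): the state.
- r.snapshot(name): name is "scene" or "top" or "wrist"; returns a dict with "frame" (420x560x3 uint8, red, green, blue), "fx", "fy", "cx", "cy" (pixels), "R" (3x3) and "t" (3): a world point X has camera coordinates R X + t. Camera axes: x right, y down, z forward; pixel columns grow to the right and rows downward; lengths in m; the calibration is good to about 2 mm. A picture is of the moment at which its call begins. There is no depth.
A pose or a line that the arm cannot do raises r.IKError and nothing moves.
- r.hand_in(): hands the job in; it is judged then, once.
The state is a dict: "clock": time; "joints": joint angles; "joint_vel": joint speeds; "joint_torque": joint torques, N m; "tcp_pos": TCP position; "orientation": TCP orientation; "contact_force": force on the tool from outside, world axes, zero at the start; "torque": the same for the moment, N m; "opening": finger opening in m; "gripper_force": force on a finger pad.
Only numpy, scipy, OpenCV 4.12 (cv2) and the standard library are available. Lean on these libraries where they do the work, as an engineer would, in place of code of your own. Each camera call takes 0.05 s, during which the arm holds its last target. There are 200 camera calls.

## Working session

There is one attempt and no reset: what is moved stays moved. The work goes in short steps, each a Python script; the robot and the scene stay as the last script left them, time stands still between calls to the robot, and variables do not carry over. Pictures are saved under pics/ and viewed, at most 10 in all, crops included, and the job is handed in when it is done.

```bash
mkdir -p pics
cat > h.py <<'E'
import numpy as np, cv2
from station import r
def snap(n,f):
    s=r.snapshot(n); im=cv2.cvtColor(s["frame"],cv2.COLOR_RGB2BGR); cv2.imwrite(f"pics/{f}.png",im)
    np.savez(f"pics/{f}.npz",**{k:s[k] for k in s}); return s
def ray(f,u,v,z):
    s=np.load(f"pics/{f}.npz"); d=s["R"].T@np.array([(u-s["cx"])/s["fx"],(v-s["cy"])/s["fy"],1]); c=-s["R"].T@s["t"]
    return c+d*(z-c[2])/d[2]
def proj(f,X):
    s=np.load(f"pics/{f}.npz"); p=s["R"]@np.array(X)+s["t"]; return np.array([s["fx"]*p[0]/p[2]+s["cx"],s["fy"]*p[1]/p[2]+s["cy"]])
def tri(obs):
    A=np.zeros((3,3));b=np.zeros(3)
    for f,u,v in obs:
        s=np.load(f"pics/{f}.npz"); d=s["R"].T@np.array([(u-s["cx"])/s["fx"],(v-s["cy"])/s["fy"],1]); d/=np.linalg.norm(d); c=-s["R"].T@s["t"]
        P=np.eye(3)-np.outer(d,d);A+=P;b+=P@c
    return np.linalg.solve(A,b)
def crop(f,x0,y0,x1,y1,k):
    im=cv2.imread(f"pics/{f}.png")[y0:y1,x0:x1]; cv2.imwrite(f"pics/{f}_c{x0}_{y0}.png",cv2.resize(im,None,fx=k,fy=k,interpolation=cv2.INTER_CUBIC))
E
python3 - <<'E'
from h import *
for n in("scene","top"):
    s=snap(n,n+"0"); print(n,s["fx"],-s["R"].T@s["t"],s["R"][2])
a=cv2.imread("pics/scene0.png");b=cv2.imread("pics/top0.png")
print(r.sense())
E
```

```text
scene 495.2447736113822 [-0.13636675  0.60049499  0.66872169] [ 0.63559544 -0.55588576 -0.53573264]
top 461.7992049692715 [0.41707185 0.03713327 1.13836814] [ 1.07887307e-01  3.21296857e-04 -9.94163078e-01]
{'clock': 0.1, 'joints': array([-7.05724853e+01,  5.26034069e+00,  7.05746739e+01,  1.24335675e-04,
        1.04266590e+02, -3.24632720e+00]), 'joint_vel': array([-0.08269786, -0.16015841, -0.24284858,  0.06162086, -0.0299491 ,
       -0.01729279]), 'joint_torque': array([ 2.56248248e-03, -4.47857380e+01, -4.07569349e+01,  6.99810125e-02,
        2.84782058e-02, -1.13704916e-04]), 'tcp_pos': array([ 0.23133203, -0.55367577,  0.40360652]), 'orientation': array([-1.79898565e+02, -5.87411526e-03,  2.26738672e+01]), 'contact_force': array([-0.07354564, -1.2339309 ,  0.09709837]), 'torque': array([ 0.02416557, -0.00033567,  0.0533181 ]), 'gripper_force': 0.0, 'opening': 0.08767123799417215}
```

View pics/scene0.png

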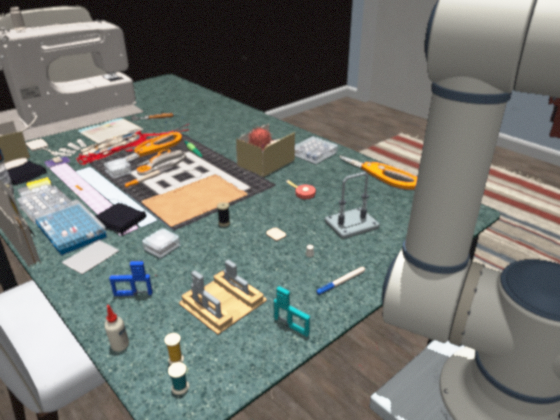

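View pics/top0.png

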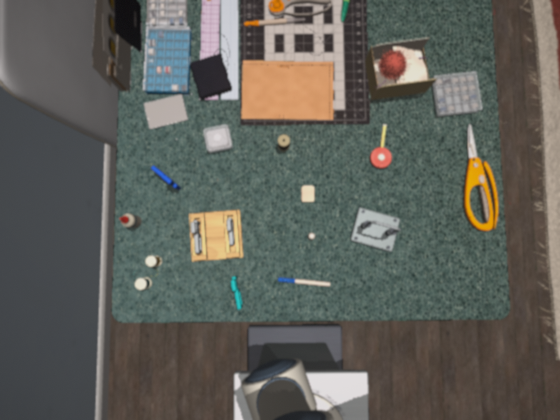

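The scene view shows the holder at (222,295) with two grey parts in it. The blue look-alike is at (132,280), the turquoise one at (290,310) and the hoop at (352,205). In the top view the holder is at (216,235), its parts are at (195,236) and (230,232), and the hoop stand is at (376,230). Next I'll enlarge the holder and hoop in both views.

Run:
```python
from h import *
def c(f,x0,y0,w,h): return cv2.resize(cv2.imread(f"pics/{f}.png")[y0:y0+h,x0:x0+w],(400,300),interpolation=cv2.INTER_CUBIC)
a=np.hstack([c("scene0",177,255,96,72),c("top0",180,200,72,54)]); 
b=np.hstack([c("scene0",310,165,96,72),c("top0",340,202,72,54)])
cv2.imwrite("pics/m1.png",np.vstack([a,b]))
```

```text
(no output)
```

View pics/m1.png

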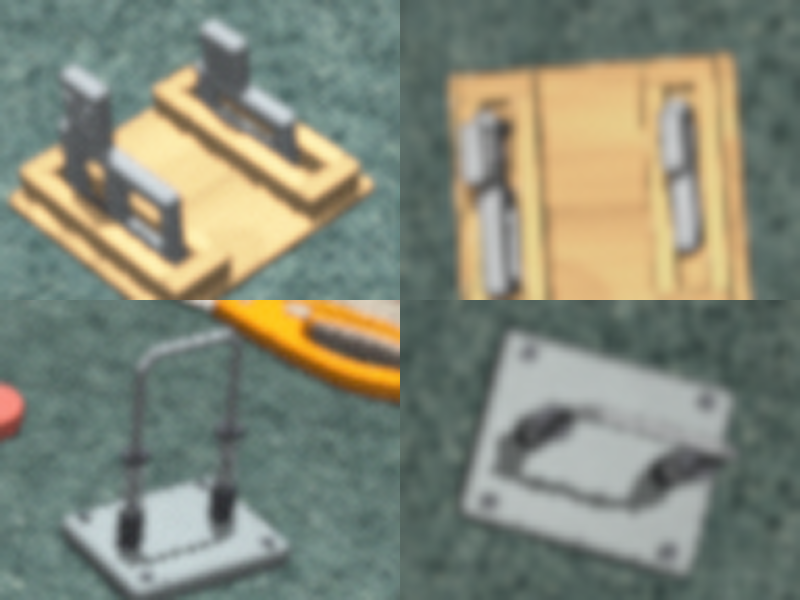

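The top-left panel shows the taller, longer part at front-left, about scene (197,295) and top (195,236), with its grip plate at the far end. That one fits the snap hook. The other part, scene (233,280) and top (230,232), is shorter and smaller, so it is the loop. The hoop crossbar runs from scene (343.6,179.9) to (366.9,173.4).

Run:
```python
from h import *
T=lambda x,y:("top0",180+(x-400)/5.556,200+y/5.556)
S=lambda x,y:("scene0",177+x/4.167,255+y/4.167)
print("grip top top",ray(*T(482,147),.086),"scene",ray(*S(85,82),.086))
print("far/near ends",ray(*T(487,112),.086),ray(*T(502,290),.053))
print("loop grip",ray(*T(676,135),.066), ray(*S(222,38),.066))
T2=lambda x,y:("top0",340+(x-400)/5.556,202+(y-300)/5.556)
S2=lambda x,y:("scene0",310+x/4.167,165+(y-300)/4.167)
a,b=ray(*S2(140,362),.135),ray(*S2(237,335),.135); print("bar scene",a,b,np.degrees(np.arctan2(*(a-b)[1::-1])))
a,b=ray(*T2(570,410),.135),ray(*T2(725,455),.135); print("bar top",a,b,np.degrees(np.arctan2(*(a-b)[1::-1])))
c=[ray(*T2(*p),.014)for p in((508,332),(733,390),(690,575),(465,515))]; print("plate",np.mean(c,0),c)
c=[ray(*T2(*p),0) for p in((450,75),(733,55))];print("holder far corners",c)
```

```text
grip top top [0.49561382 0.24085113 0.086     ] scene [0.4905716  0.24676733 0.086     ]
far/near ends [0.51003627 0.23896468 0.086     ] [0.43760447 0.23808736 0.053     ]
loop grip [0.50142092 0.16346505 0.066     ] [0.49569931 0.16914458 0.066     ]
bar scene [ 0.49340619 -0.14982835  0.135     ] [ 0.47811451 -0.21157369  0.135     ] 76.09015780201213
bar top [ 0.49871302 -0.15174457  0.135     ] [ 0.48050637 -0.21188214  0.135     ] 73.15631054344028
plate [ 0.48969984 -0.18666668  0.014     ] [array([ 0.54329632, -0.14819606,  0.014     ]), array([ 0.51674003, -0.24644939,  0.014     ]), array([ 0.4358723 , -0.22477362,  0.014     ]), array([ 0.46289071, -0.12724764,  0.014     ])]
holder far corners [array([ 0.66182527, -0.12742813,  0.        ]), array([ 0.66985177, -0.25544627,  0.        ])]
```

Run:
```python
from h import *
r.let_go()
q=r.inverse_kinematics([0.49,0.24,0.40],[180,0,180]);print(q)
r.reach([0.49,0.24,0.40],[180,0,180])
s=snap("wrist","w1"); st=r.sense(); print(st["tcp_pos"],st["orientation"],st["joints"],st["clock"],-s["R"].T@s["t"],s["R"][2],s["fx"])
cv2.imwrite("pics/w1b.png",cv2.resize(cv2.imread("pics/w1.png"),(800,600),interpolation=cv2.INTER_CUBIC))
```

```text
[ 22.52274841  -3.23108215  79.53054376   0.         103.70053839
 -67.47725159]
[0.49033789 0.23938582 0.39998994] [-1.79991467e+02  5.85118098e-03  1.79921273e+02] [ 2.24525565e+01 -3.22667354e+00  7.95273180e+01 -1.04199991e-02
  1.03697220e+02 -6.74711832e+01] 3.3 [0.4227216  0.24030914 0.3791665 ] [ 0.25027448 -0.00128691 -0.96817407] 369.6481657838729
```

View pics/w1b.png

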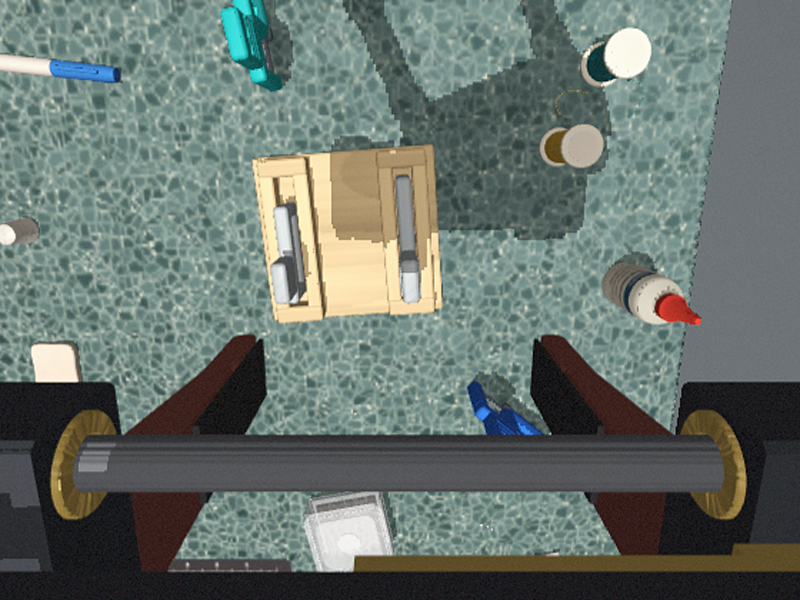

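The wrist view shows the hook in the right slot at (405,240), with its grip at (410,275), and the loop at (287,255). The two blue and turquoise look-alikes lie outside the holder. I'll enlarge the holder to confirm and measure.

Run:
```python
from h import *
crop("w1",170,95,315,235,4)
```

```text
(no output)
```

View pics/w1_c170_95.png

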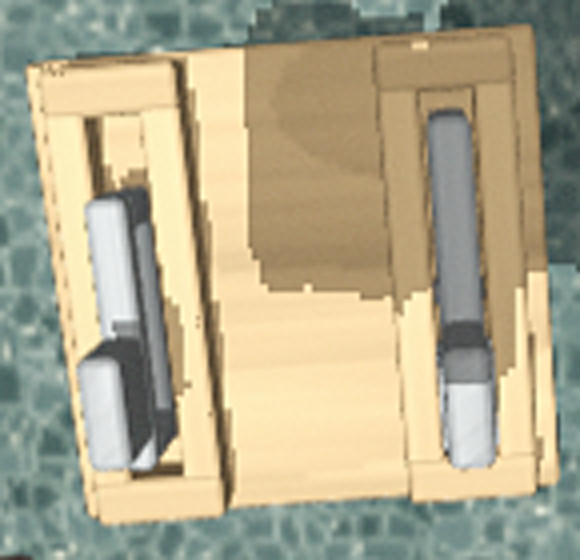

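Run:
```python
from h import *
P=lambda x,y:("w1",170+(x+.5)/4-.5,95+(y+.5)/4-.5)
g0,g1=ray(*P(466,348),.086),ray(*P(470,467),.086); n=ray(*P(449,110),.053)
print("hook",g0,g1,np.linalg.norm(g1-g0),"mid",(g0+g1)/2,"near end",n,"len to grip mid",np.linalg.norm(((g0+g1)/2-n)[:2]))
m=(g0+g1)/2; d=m-n; print("yaw",np.degrees(np.arctan2(d[1],d[0])))
# holder rim top corners z=.02
c=[ray(*P(*p),.02) for p in((375,42),(510,36),(538,488),(411,495),(43,72),(175,62),(225,512),(98,520))]
for a in c: print(a)
print(np.linalg.norm(ray(*P(105,355),.066)-ray(*P(107,468),.066)))
for a,b in((0,3),(1,2),(4,7),(5,6)):
    d=c[b]-c[a];print(np.degrees(np.arctan2(d[1],d[0])))
```

```text
hook [0.48091583 0.24615703 0.086     ] [0.50587234 0.24707878 0.086     ] 0.02497353198880641 mid [0.49339409 0.2466179  0.086     ] near end [0.43521304 0.24294433 0.053     ] len to grip mid 0.0582969036934526
yaw 3.612883812327245
[0.42083871 0.22581426 0.02      ]
[0.41951897 0.25750525 0.02      ]
[0.53013792 0.26585487 0.02      ]
[0.53195774 0.23367017 0.02      ]
[0.42758423 0.14735259 0.02      ]
[0.42533451 0.17862484 0.02      ]
[0.53642816 0.18631287 0.02      ]
[0.53853178 0.15386233 0.02      ]
0.02537432792963708
4.043976980360491
4.316552068250555
3.35792076086815
3.9587349974708146
```

The hook checks out: its grip is 25 mm long, the end lies 58 mm from the grip, and its yaw is about 4°. Now I'll grasp it, lift it, and look at the hoop.

Run:
```python
from h import *
o=[180,0,-176.1]; x,y=0.4934,0.2466
r.reach([x,y,0.30],o); r.servo_line([x,y,0.237],speed=0.1)
r.grab(45); s=r.sense(); print(s["opening"],s["gripper_force"],s["contact_force"],s["tcp_pos"])
r.servo_line([x,y,0.46],speed=0.12); r.wait(.3); s=r.sense(); print(s["opening"],s["gripper_force"],s["contact_force"],s["clock"])
r.reach([0.575,-0.20,0.46],[180,0,165]); r.wait(.3)
snap("wrist","w2"); snap("scene","s2"); s=r.sense(); print(s["tcp_pos"],s["orientation"],s["joints"],s["contact_force"],s["clock"])
cv2.imwrite("pics/w2b.png",cv2.resize(cv2.imread("pics/w2.png"),(800,600),interpolation=cv2.INTER_CUBIC))
```

```text
0.009689217606252307 44.99630391597748 [ 0.13340694 -0.01054637 -0.00215254] [0.49339736 0.24657994 0.23696869]
0.009681492544322712 44.995989203453064 [-0.2725417  -0.00776682 -0.94117287] 8.05
[ 0.57508518 -0.19960868  0.46006229] [1.79999080e+02 6.34973711e-03 1.65034718e+02] [-2.23438647e+01  7.71124639e+00  6.21846395e+01  1.83970992e-03
  1.10097935e+02 -9.73779508e+01] [-0.63407293  0.58163014 -1.18017876] 10.1167
```

View pics/w2b.png

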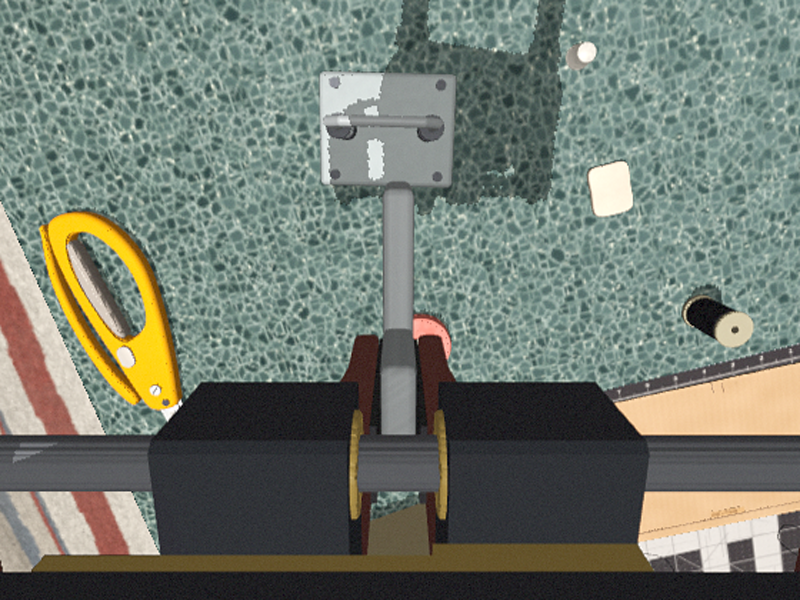

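The wrist view shows the hook held in the fingers at (398,260). The crossbar runs from about (325,120) to (445,120), above its stand at (388,128). I'll enlarge it, together with the scene view of the held hook.

Run:
```python
from h import *
a=cv2.resize(cv2.imread("pics/w2.png")[45:145,215:325],(660,600),interpolation=cv2.INTER_CUBIC)
print(proj("s2",[.575,-.2,.297]))
cv2.imwrite("pics/m2.png",a)
```

```text
[335.76859176  95.11986661]
```

View pics/m2.png

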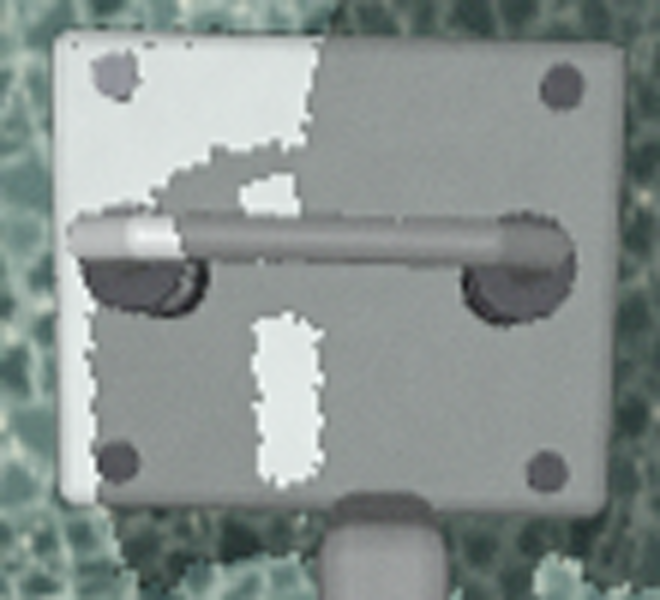

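Run:
```python
from h import *
P=lambda x,y:("w2",215+(x+.5)/6-.5,45+(y+.5)/6-.5)
a,b=ray(*P(66,236),.135),ray(*P(577,243),.135); d=b-a
print("bar",a,b,np.linalg.norm(d),(a+b)/2,np.degrees(np.arctan2(d[1],d[0])))
c=[ray(*P(*p),.014) for p in((55,35),(622,43),(605,515),(62,505))];print("plate mid",np.mean(c,0), np.degrees(np.arctan2(*(c[1]-c[0])[1::-1])))
t=np.array([.57508,-.19961]); yw=np.radians(-15)
u=np.array([np.cos(yw),np.sin(yw)]);v=np.array([-u[1],u[0]])
zb=.460-.163-.004-.064+.047
for p in((383,527),(321,545),(447,545)):
    q=ray(*P(*p),zb)[:2]-t; print("hook end rel tcp",q@u,q@v)
```

```text
bar [ 0.48210138 -0.21671142  0.135     ] [ 0.5001815  -0.15231846  0.135     ] 0.06688306770137402 [ 0.49114144 -0.18451494  0.135     ] 74.31643375974068
plate mid [ 0.49132587 -0.18525213  0.014     ] 74.30747841076914
hook end rel tcp -0.057169661706264 0.001017495559851386
hook end rel tcp -0.05587719537601728 -0.003483891896889789
hook end rel tcp -0.055888337247813426 0.0056669788310592445
```

```bash
cat >> h.py <<'E'
YW=np.radians(-15.7); U=np.array([np.cos(YW),np.sin(YW)]); BAR=np.array([.4912,-.1848]); O=[180,0,164.3]
def fz(n=4):
    v=[]
    for _ in range(n): v.append(r.sense()["contact_force"]); r.wait(.02)
    return np.mean(v,0)
E
python3 - <<'E'
from h import *
p=BAR-.0043*U
r.reach([*p,.42],O); r.servo_line([*p,.372],speed=.08); r.wait(.4)
f0=fz(); np.save("f0.npy",f0); print("f0",f0)
z=.372; peak=0; log=[]
while z>.306:
    z-=.001; r.servo_line([*p,z],speed=.02); f=fz(2)-f0; log.append((round(z-.231,4),*np.round(f,1)))
    peak=max(peak,f[2])
    if f[2]>12.5 or (peak>5 and f[2]<peak-2.5): break
for l in log[::2]+log[-3:]: print(*l)
r.wait(.2); print(fz()-f0, r.sense()["clock"],r.sense()["tcp_pos"])
snap("scene","s3")
q=proj("s3",[*BAR,.13]).astype(int); print(q)
x0,y0=max(q[0]-50,0),max(q[1]-45,0); im=cv2.imread("pics/s3.png")[y0:y0+75,x0:x0+100]; cv2.imwrite("pics/s3c.png",cv2.resize(im,(800,600),interpolation=cv2.INTER_CUBIC))
E
```

```text
f0 [-0.28597393  0.10872213 -0.99434039]
0.14 0.5 -0.3 0.0
0.138 0.1 0.0 0.4
0.136 0.4 -0.6 0.2
0.134 0.2 0.7 -0.2
0.132 0.4 -0.6 1.0
0.13 0.4 -0.2 1.6
0.128 -0.1 0.0 2.4
0.126 0.3 0.3 3.3
0.124 0.0 -0.0 4.7
0.122 0.1 0.1 5.3
0.12 -0.6 -0.3 5.6
0.118 -1.6 0.5 6.4
0.116 -1.4 0.7 6.5
0.114 -1.0 0.2 6.9
0.112 -0.6 0.2 7.4
0.11 -0.0 -0.0 8.0
0.108 -0.6 0.1 8.7
0.106 0.7 0.4 9.8
0.104 0.6 -0.1 10.3
0.102 0.4 0.1 10.6
0.1 0.6 -0.1 11.2
0.098 -0.3 0.1 11.5
0.096 -1.8 0.0 11.1
0.094 -2.5 0.6 11.1
0.092 -0.6 -1.1 2.3
0.094 -2.5 0.6 11.1
0.093 -2.0 0.6 10.6
0.092 -0.6 -1.1 2.3
[-2.98375503  0.61860247  5.79550752] 25.9583 [ 0.48690632 -0.1836278   0.32269115]
[354 177]
```

The force fell from 11 N to a steady 5.8 N, which matches the bar sitting on the pocket roof with the hoop 10 mm down, so the gate has flicked shut. Next is the tug, confirmed by a picture.

Run:
```python
from h import *
f0=np.load("f0.npy"); p=r.sense()["tcp_pos"][:2]; z=.3227
while z<.368:
    z+=.0015; r.servo_line([*p,z],speed=.03); f=fz(2)-f0; print(round(z-.231,4),np.round(f,1))
    if f[2]<-3.6: break
r.wait(.6); print(fz()-f0,r.sense()["clock"])
snap("scene","s4"); q=proj("s4",[*BAR,.13]).astype(int)
x0,y0=q[0]-50,q[1]-45; im=cv2.imread("pics/s4.png")[y0:y0+75,x0:x0+100]; cv2.imwrite("pics/s4c.png",cv2.resize(im,(800,600),interpolation=cv2.INTER_CUBIC))
```

```text
0.0932 [-2.6  0.7  4.5]
0.0947 [-1.8  0.6  3.7]
0.0962 [-1.  -0.7  2.7]
0.0977 [-0.7 -0.3  2. ]
0.0992 [-0.7 -0.3  1.7]
0.1007 [0.9 0.2 0.9]
0.1022 [ 0.4  0.  -0.2]
0.1037 [ 0.6  0.2 -0. ]
0.1052 [-0.2 -0.   0.1]
0.1067 [-0.2  0.3  0. ]
0.1082 [ 0.7  0.4 -0.5]
0.1097 [ 0.6 -0.3 -0.6]
0.1112 [0.1 0.3 0.2]
0.1127 [ 0.  -0.5 -0.2]
0.1142 [ 1.  -0.5  0.6]
0.1157 [ 0.3 -0.3  0.5]
0.1172 [ 0.5  0.1 -0.5]
0.1187 [0.3 0.4 0.1]
0.1202 [ 0.4 -0.5  0.1]
0.1217 [ 0.1 -0.5 -0.6]
0.1232 [ 0.3 -0.2 -0.2]
0.1247 [ 0.7 -0.3  0.2]
0.1262 [-0.1  0.1 -0.6]
0.1277 [ 0.2  0.3 -1.6]
0.1292 [-0.4  0.2 -2.9]
0.1307 [-0.1 -0.  -2.8]
0.1322 [-0.1  0.  -4. ]
[-0.34771621  0.42344639 -4.11132015] 34.325
```

View pics/s4c.png

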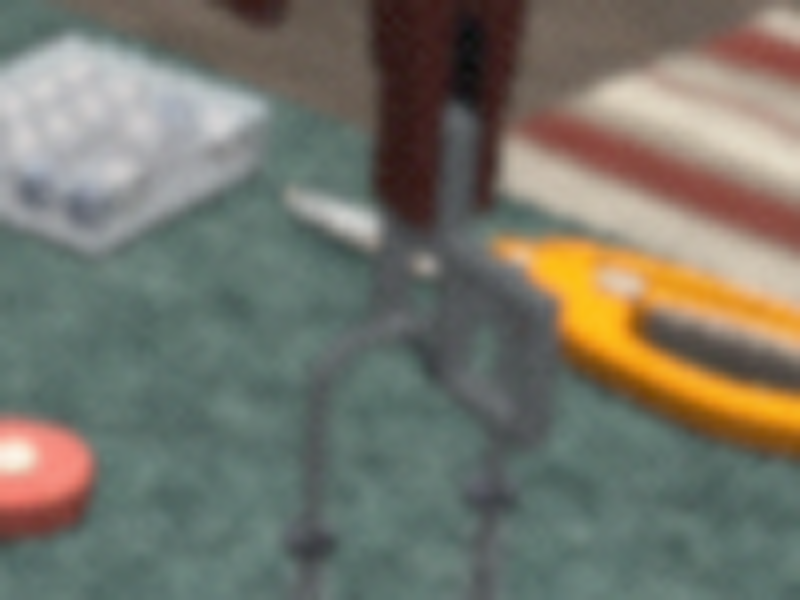

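The tug worked. The hook rides on the bar at (420,330) in the crop, pulling up with 4.1 N on the shut gate. Now I'll lower it until the bar meets the pocket roof and let go.

Run:
```python
from h import *
f0=np.load("f0.npy"); p=r.sense()["tcp_pos"][:2]
r.servo_line([*p,.347],speed=.03); p=p+.006*U
r.servo_line([*p,.347],speed=.03); r.wait(.2); print(fz()-f0)
r.servo_line([*p,.3335],speed=.03); r.wait(.2); z=.3335; f=fz()-f0
while f[2]<.8 and z>.329: z-=.0005; r.servo_line([*p,z],speed=.02); f=fz()-f0
print(z-.231,f,r.sense()["clock"])
r.let_go(); r.wait(.3); r.servo_line([*p,.45],speed=.1); r.wait(2.5); print(r.sense()["clock"])
snap("scene","s5"); q=proj("s5",[*BAR,.13]).astype(int)
x0,y0=q[0]-50,q[1]-45; im=cv2.imread("pics/s5.png")[y0:y0+75,x0:x0+100]; cv2.imwrite("pics/s5c.png",cv2.resize(im,(800,600),interpolation=cv2.INTER_CUBIC))
a=snap("scene","s6")["frame"].astype(int); print(np.abs(a-np.load("pics/s5.npz")["frame"]).max())
```

```text
[ 0.47614009 -0.05168052  0.04537407]
0.101 [ 0.29932965 -0.17177928  0.8000461 ] 37.5
42.8917
24
```

View pics/s5c.png

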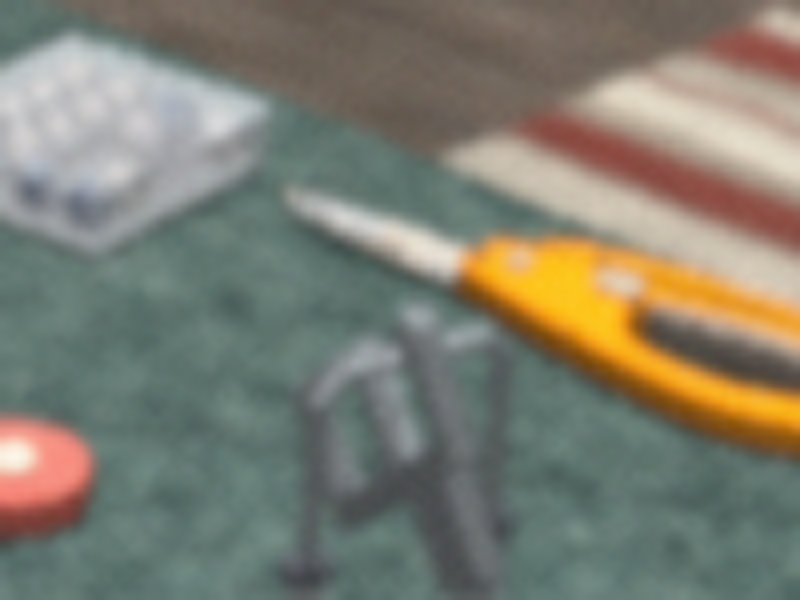

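The hook has swung down and hangs from the bar, nose up, at about (420,420) in the crop, with the robot clear. I'll let it settle and check that it is still before handing in.

Run:
```python
from h import *
x0,y0=304,132
def g(): return cv2.GaussianBlur(r.snapshot("scene")["frame"][y0:y0+100,x0:x0+100],(5,5),0).astype(int)
r.wait(8)
for _ in range(4):
    a=g(); r.wait(.3); b=g(); c=np.abs(a-b); print(c.max(), c[:30].max()); r.wait(.7)
print(r.sense()["clock"])
snap("scene","s7"); im=cv2.imread("pics/s7.png")[y0+20:y0+95,x0:x0+100]; cv2.imwrite("pics/s7c.png",cv2.resize(im,(800,600),interpolation=cv2.INTER_CUBIC))
```

```text
4 2
3 2
4 2
4 2
55.3917
```

View pics/s7c.png

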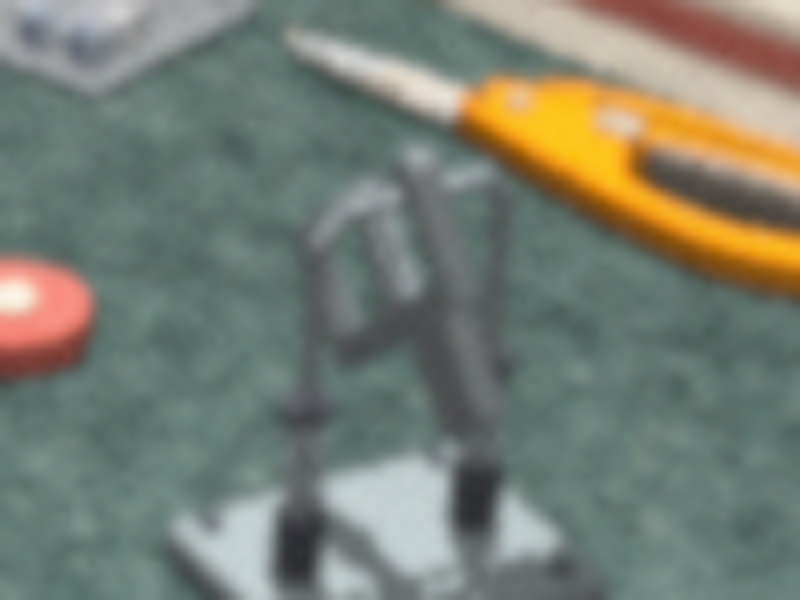

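The hook hangs still from the bar at (420,260) in the crop, clear of the table, and the hoop is at rest.

```bash
python3 -c "
from station import r
print(r.hand_in())"
```

```text
the job is handed in; nothing more can be done
None
```

The snap hook is on the crossbar with its gate shut (inferred from the push force dropping), got a 4 N upward tug, and now hangs still and released; the peak measured push was about 11.5 N, and the job is handed in, verdict not shown.

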